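Mute, change over, unmute

ROBOT

A 7-joint arm with a two-finger parallel gripper is mounted at the origin on the work surface. World frame = base frame: x ahead of the robot, y to its left, z up, the work surface at z = 0. Lengths are in m, angles in rad, forces in N, time in s.
With the tool pointing down it reaches from about 0.4 to 0.85 m from the base axis. Payload 10.4 kg.
Tool frame: the origin (TCP) lies at the very end of the fingers, on their centre line; the grasp point (between the pads) lies 19 mm behind it; x points along the fingers, z is the direction in which the jaws open and shut, and the axes are right-handed (so a half turn about x gives the same grasp; the last joint's range is limited). The gripper opens to 85 mm and grips with 20 to 120 N. Pads are 22 mm wide; open, the fingers measure 114 mm over their backs; the gripper's body (76 mm by 85 mm) begins 54 mm behind the grasp point. The pads swing forward as they close: fully open they stand 13 mm farther back than shut.
Start: joints at [-1.349, 0.332, -0.065, 1.46, 0.022, 1.35, -0.088], TCP at [0.151, 0.606, 0.231] pointing down, gripper open.
Joint ranges: [-2.6, 2.6], [-0.5, 2.12], [-1.47, 1.34], [0.16, 2.42], [-1.27, 4.41], [0.06, 2.06], [-2.6, 2.6]. Speed limits (rad/s): [2.22, 2.22, 2.79, 2.79, 3.14, 3.14, 3.14].

INTERFACE

Orientations are given as a unit quaternion [x, y, z, w].
In Python, from workcell import readout, camera, manip gives the robot as it stands.
- The arm moves only by the shell command python3 -m inch 'ROWS' [FORCE]. ROWS is JSON, a list of rows, each a list of 3 entries, a list of its own where there are three numbers: the turn, a rotation vector about the tool's x, y, z in degrees, then the shift along the tool's x, y, z in mm, then the closure, from 0 (fully open) to 1 (shut). In form: [[[wx, wy, wz], [dx, dy, dz], hand], ...]. A call has 1 to 10 rows; each row is the pose to reach, as a shift and turn from the pose measured when the call began, along the tool's axes at that moment; what a row does not reach only later rows make up. A row lasts 1/8 s, in which the tool goes at most 62.5 mm and 10.7 degrees, less where a joint would pass 70% of its speed; a pose out of reach is approached as far as the arm can. A call with a gripper value outside its range is refused whole. The fingers move at their own pace and stop on an object; FORCE is the grip in N (left out, the last holds). Time passes only in rows, so rows that repeat a pose let the fingers close. It gives the time, the measured TCP pose, the force and the opening at its end, in the units of the state.
- readout.get_obs(): the state, without advancing time (a new reading comes with each control period).
- camera(name): name is "side" or "top"; returns a dict with "pixels" (480x640x3 uint8, red, green, blue), "range_z" (480x640 float32, m along the optical axis (not along the pixel's ray), 0 where there is no reading), "intrinsics" (3x3 intrinsics, pixels), "dist" ([k1, k2, p1, p2, k3] as OpenCV has them; the pictures are not rectified), "extrinsics" (4x4, takes a point from world to camera coordinates). Camera axes: x right, y down, z forward; pixel columns grow to the right and rows downward; lengths in m; the calibration is good to about 2 mm. A picture is of the moment at which its call begins.
- manip.hand_in(): hands the job in, once; it reports no verdict.
The state is a dict: "clock": time; "joint_pos": joint angles; "joint_velocities": joint speeds; "tau": joint torques, N m; "position": TCP position; "ee_rot": TCP orientation; "ft_force": force on the tool from outside, world axes, zero at the start; "torque": the same for the moment, N m; "grip_width": opening from 0.0 (shut) to 1.0 (fully open).
Only numpy, scipy, OpenCV 4.12 (cv2) and the standard library are available. Lean on these libraries where they do the work, as an engineer would, in place of code of your own. Each camera call takes 0.05 s, during which the arm holds its last target.

TASK

Change over the loudspeakers on the box with the orange knob without a bang: first pull its orange mute knob out until it clicks into its detent and take your hand off so it stands out by itself, then throw the white-balled lever on that same box all the way over from its right to its left, and then gently push the orange knob back until it is fully home. Do not ram the knob or bear down hard on the box, do not drag, lift or tip it, and leave the blue-knobbed box with its knob and lever, the can, the cup and the tape roll as they are.

Things in the scene. Friction and masses are not known exactly. Their poses are not given: they have to be found in the camera images.
- box_orange: dark metal speaker changeover box with the orange knob, 3.5 kg, loose on rubber feet (slides or lifts if wrenched). Origin on the table, under its middle; x from its front (robot side) to its back, y to its left, z up. Spans x -80 to +90, y -75 to +75 mm. Front edge 50 mm high at x = -80; from there a flat panel rises at 34 degrees to x = +11, z = 112 mm; upright body behind, to x = +90
- box_orange_roof (a point): point on the top of that box's roof plate, at the front edge, middle; box frame (-36, 0, 186) mm, axes as the box. The plate is 12 mm thick, runs back to x = +90 mm over the full width, and overhangs the sloping panel: no room for a gripper straight down onto the knob, only tilted from the front, square to the panel or more
- knob_orange_face (a point): centre of the outer face of the round orange push-pull knob. z points out along its axis, square to the panel: up and to the front, 34 degrees from vertical; y as the box. A cylinder 30 mm across, 20 mm long; home, its face is 30 mm and its underside 10 mm off the panel (beneath it a collar 22 mm across, 6 mm high). Box frame, knob home: (-55, 0, 103) mm
- knob_orange (a joint): how far the orange knob is out along its axis, m: 0 = fully home, 0.015 = fully out on its detent, firm stops at both. A spring detent: it takes about 9 N to start it from either end, falling to nothing half way (7.5 mm), past which it snaps on to the other end; let go short of half way, it snaps back. Smooth, not turned
- lever_orange_tip (a point): centre of the white ball, 26 mm across, on the tip of the changeover lever on that box's roof. The lever is a 10 mm rod pivoted at box frame (20, 0, 208) mm, ball centre 80 mm from the pivot; it swings sideways, in the box's y-z plane. Its block on the roof: 50 (x) by 70 (y) by 25 mm high
- lever_orange (a joint): lever angle, rad: 0 = leaning 0.5 rad to the box's right (-y), 1.0 = leaning 0.5 rad to its left (+y); about 1 N at the ball moves it, and it stays where it is left
- box_blue: dark metal speaker changeover box with the blue knob, 3.5 kg, loose on rubber feet (slides or lifts if wrenched). Origin on the table, under its middle; x from its front (robot side) to its back, y to its left, z up. Spans x -80 to +90, y -75 to +75 mm. Front edge 50 mm high at x = -80; from there a flat panel rises at 34 degrees to x = +11, z = 112 mm; upright body behind, to x = +90
- box_blue_roof (a point): point on the top of that box's roof plate, at the front edge, middle; box frame (-36, 0, 186) mm, axes as the box. The plate is 12 mm thick, runs back to x = +90 mm over the full width, and overhangs the sloping panel: no room for a gripper straight down onto the knob, only tilted from the front, square to the panel or more
- knob_blue_face (a point): centre of the outer face of the round blue push-pull knob. z points out along its axis, square to the panel: up and to the front, 34 degrees from vertical; y as the box. A cylinder 30 mm across, 20 mm long; home, its face is 30 mm and its underside 10 mm off the panel (beneath it a collar 22 mm across, 6 mm high). Box frame, knob home: (-55, 0, 103) mm
- knob_blue (a joint): how far the blue knob is out along its axis, m: 0 = fully home, 0.015 = fully out on its detent, firm stops at both. A spring detent: it takes about 9 N to start it from either end, falling to nothing half way (7.5 mm), past which it snaps on to the other end; let go short of half way, it snaps back. Smooth, not turned
- lever_blue_tip (a point): centre of the white ball, 26 mm across, on the tip of the changeover lever on that box's roof. The lever is a 10 mm rod pivoted at box frame (20, 0, 208) mm, ball centre 80 mm from the pivot; it swings sideways, in the box's y-z plane. Its block on the roof: 50 (x) by 70 (y) by 25 mm high
- lever_blue (a joint): lever angle, rad: 0 = leaning 0.5 rad to the box's right (-y), 1.0 = leaning 0.5 rad to its left (+y); about 1 N at the ball moves it, and it stays where it is left
- table: dark wooden table, its top at z = 0, origin at the middle of the top; the boxes stand loose on it, held only by their weight and by friction
- drink_can: drink can, 66 mm across, 115 mm high, upright and loose; origin at the centre of its underside. A bystander
- cup: red plastic cup, 80 mm across the rim, 100 mm high, upright and loose, light; origin at the centre of its underside. A bystander
- tape_roll: black ring-shaped roll of tape, 96 mm across, 48 mm high, lying flat and loose to the right of the boxes; origin at the centre of its underside. A bystander

How it is judged:
By the outcome, as a careful person would: the job done as asked, in the order asked, and still so for the second after the job is handed in, with the robot touching nothing.
It also fails if it takes over 64 s, if anything falls off the work surface, if the arm or the gripper's body presses on something with over 40 N, if the wrist force passes 120 N, or if a joint passes its speed limit or range.

## Working session

There is one attempt and no reset: what is moved stays moved. The work goes in short steps, Python scripts to look and compute and a shell command to move; the robot and the scene stay as the last step left them, time stands still between calls to the robot, and variables do not carry over. Pictures are saved under pics/ and viewed, and the job is handed in when it is done.

```bash
ls; mkdir -p pics; python3 - <<'E'
from workcell import readout,camera,manip
import cv2
print(readout.get_obs())
for n in("side","top"):
    c=camera(n); cv2.imwrite(f"pics/{n}0.png",c["pixels"][:,:,::-1]); print(n,c["intrinsics"],c["dist"],c["extrinsics"])
E
```

```text
pics
{'clock': 0.0, 'joint_pos': array([-1.34861653,  0.33290267, -0.06467535,  1.46095006,  0.02162415,
        1.34991125, -0.08847917]), 'joint_velocities': array([-6.29338939e-04, -3.76353996e-04,  2.60346678e-04,  1.42916132e-03,
        6.00626263e-05, -3.32555193e-04, -2.51390195e-04]), 'tau': array([ 1.16781390e-03, -6.25451231e+01,  4.95718885e-02, -3.91599441e+01,
        1.60446513e-02,  9.78395547e-03, -5.85903490e-05]), 'position': array([0.15139932, 0.60599023, 0.23049248]), 'ee_rot': array([-0.43557236,  0.55768511,  0.43487591,  0.55690841]), 'ft_force': array([ 0.23103148, -0.12239385, -0.44394097]), 'torque': array([ 0.02217669, -0.00789467,  0.05115004]), 'grip_width': 0.9995265709210411}
side [[581.05845684   0.         311.56586453]
 [  0.         581.05845684 234.76942494]
 [  0.           0.           1.        ]] [0.01968032 0.         0.         0.         0.        ] [[ 0.8138232  -0.58084994  0.0174686  -0.4350168 ]
 [-0.34663382 -0.50935344 -0.78765733  0.35098052]
 [ 0.46640841  0.6349586  -0.61586587  1.00294338]
 [ 0.          0.          0.          1.        ]]
top [[441.91959685   0.         325.18124006]
 [  0.         441.91959685 239.54025004]
 [  0.           0.           1.        ]] [-0.11129821  0.          0.          0.          0.        ] [[-0.00431728 -0.99997632  0.00535948 -0.00451276]
 [-0.98637526  0.00337703 -0.16447626  0.54970922]
 [ 0.16445427 -0.00599655 -0.98636648  1.21409173]
 [ 0.          0.          0.          1.        ]]
```

View pics/side0.png

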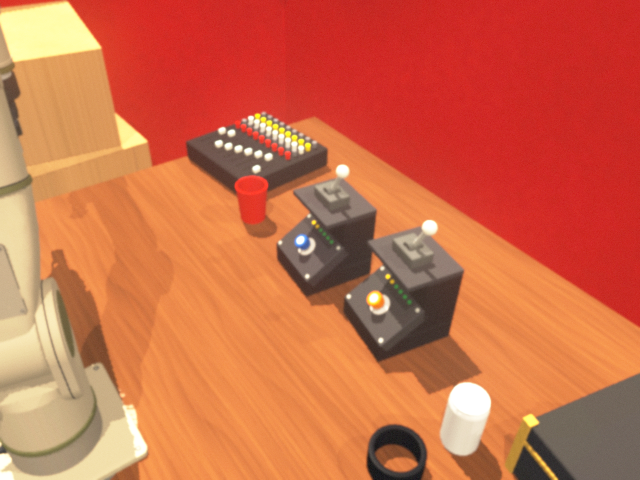

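View pics/top0.png

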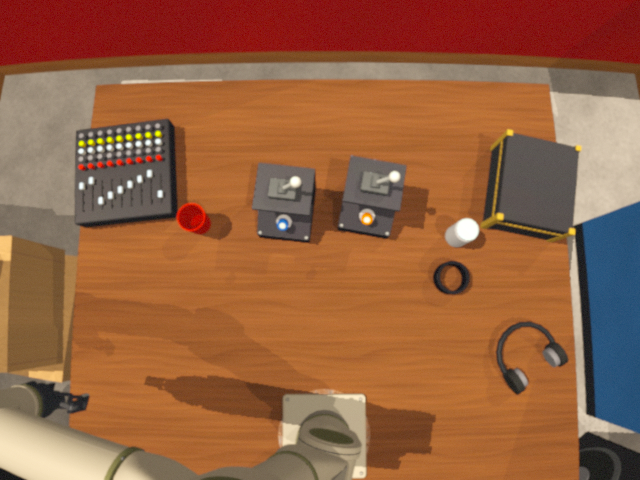

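```bash
cat > h.py <<'E'
from workcell import readout,camera,manip
import cv2,numpy as np
from scipy.spatial.transform import Rotation as R
def cloud(c):
    K,d,E=c["intrinsics"],c["dist"],c["extrinsics"]
    h,w=c["range_z"].shape
    u,v=np.meshgrid(np.arange(w),np.arange(h))
    p=cv2.undistortPoints(np.stack([u,v],-1).reshape(-1,1,2).astype(np.float64),K,d).reshape(h,w,2)
    z=c["range_z"]
    P=np.dstack([p[...,0]*z,p[...,1]*z,z])
    return (P-E[:3,3])@E[:3,:3], z>0
def ray(c,uv):
    p=cv2.undistortPoints(np.array([[uv]],float),c["intrinsics"],c["dist"])[0,0]
    E=c["extrinsics"]; r=np.array([p[0],p[1],1])@E[:3,:3]
    return -E[:3,3]@E[:3,:3], r/np.linalg.norm(r)
def tri(a,b):
    (o1,d1),(o2,d2)=a,b
    A=np.stack([d1,-d2],1); s=np.linalg.lstsq(A,o2-o1,rcond=None)[0]
    p,q=o1+s[0]*d1,o2+s[1]*d2
    return (p+q)/2,np.linalg.norm(p-q)
def tbox(yaw,o):
    return R.from_euler('z',yaw),np.array([o[0],o[1],0])
E
python3 - <<'E'
from h import *
C={n:camera(n) for n in("side","top")}
for n,c in C.items():
    X,ok=cloud(c); hsv=cv2.cvtColor(c["pixels"],cv2.COLOR_RGB2HSV)
    roof=ok&(abs(X[...,2]-0.186)<.006)&(X[...,0]>.3)&(X[...,0]<.85)&(abs(X[...,1])<.35)
    k,l,s,ce=cv2.connectedComponentsWithStats(roof.astype(np.uint8))
    for i in range(1,k):
        if s[i,4]>300:
            q=X[l==i]; r=cv2.minAreaRect(q[:,:2].astype(np.float32)*1000)
            print(n,"roof",s[i,4],r,q[:,2].mean())
    z=(X[...,2]>.24)&(X[...,2]<.32)&ok&(X[...,0]>.3)&(X[...,0]<.85)&(abs(X[...,1])<.3)
    k,l,s,ce=cv2.connectedComponentsWithStats(z.astype(np.uint8))
    for i in range(1,k):
        if s[i,4]>20: print(n,"ball",s[i],ce[i],X[l==i].mean(0))
    o=(hsv[...,0]>8)&(hsv[...,0]<28)&(hsv[...,1]>120)&(hsv[...,2]>180)&ok&(X[...,2]>.06)&(X[...,2]<.14)&(abs(X[...,1])<.3)&(X[...,0]>.4)
    k,l,s,ce=cv2.connectedComponentsWithStats(o.astype(np.uint8))
    for i in range(1,k):
        if s[i,4]>10: print(n,"orange",s[i],ce[i],X[l==i].mean(0),X[l==i].max(0))
    for nm,(a,b,e,f) in {"can":(.35,.65,-.5,-.2),"cup":(.4,.8,.2,.5)}.items():
        m=ok&(X[...,2]>.03)&(X[...,0]>a)&(X[...,0]<b)&(X[...,1]>e)&(X[...,1]<f)
        print(n,nm,X[m].min(0),X[m].max(0))
    sc=c["pixels"][:,:,::-1]
    if n=="side": cv2.imwrite("pics/crop_s.png",cv2.resize(sc[150:370,260:480],None,fx=2.7,fy=2.7))
    else: cv2.imwrite("pics/crop_t.png",cv2.resize(sc[140:260,240:420],None,fx=4,fy=4))
E
```

```text
side roof 1752 ((662.0534057617188, 101.68804168701172), (156.00296020507812, 129.10252380371094), 82.94133758544922) 0.18642074501870348
side roof 2495 ((676.0825805664062, -133.947021484375), (154.27162170410156, 127.79988098144531), 79.48670196533203) 0.18643787644414805
side ball [334 165  15  19 163] [341.06134969 173.05521472] [0.64759841 0.06418178 0.27737698]
side ball [417 221  20  20 214] [427.27570093 229.4953271 ] [ 0.65946487 -0.16998981  0.27707929]
side orange [311 220   5   5  18] [313.27777778 221.88888889] [0.64180948 0.14673987 0.10570581] [0.64627661 0.15448896 0.11079414]
side orange [385 274   6   5  17] [387.11764706 275.88235294] [ 0.65886369 -0.08855946  0.10619562] [ 0.6653958  -0.08248188  0.11003269]
side orange [366 290  18  19 183] [375.56830601 299.79234973] [ 0.60177598 -0.12043039  0.09567994] [ 0.62969769 -0.08256258  0.11200189]
side can [ 0.39170937 -0.4999999   0.0300195 ] [ 0.64998504 -0.20000874  0.18997493]
side cup [0.56740843 0.32298397 0.03003512] [0.79925136 0.49994344 0.10381276]
top roof 2009 ((676.3735961914062, -134.61111450195312), (148.71185302734375, 128.54443359375), 79.20586395263672) 0.18640681213484442
top roof 2113 ((662.60546875, 101.85954284667969), (151.45590209960938, 128.6334686279297), 83.16207885742188) 0.18632908067693293
top ball [381 171  19  11 129] [391.57364341 176.75193798] [ 0.66221083 -0.16418701  0.2782349 ]
top ball [286 176  15  12 111] [294.18918919 181.97297297] [0.64868371 0.06760415 0.28119943]
top orange [361 213  12  12  80] [366.4875 218.075 ] [ 0.59993365 -0.12016326  0.1007108 ] [ 0.61524451 -0.10723548  0.1140789 ]
top can [ 0.39487593 -0.49996529  0.03004161] [ 0.64994226 -0.20004603  0.18924226]
top cup [0.56818933 0.32715454 0.03000855] [0.7998545  0.49994757 0.10524217]
```

```bash
cat >> h.py <<'E'
YAW=-10.7; O=np.array([0.6497,-0.1293,0.])
RB=R.from_euler('z',YAW,degrees=True)
def W(p): return RB.apply(np.array(p,float)/1000)+O
def B(p): return RB.inv().apply(np.array(p)-O)*1000
N=np.array([-np.sin(np.radians(34)),0,np.cos(np.radians(34))])
FACE=np.array([-55,0,103.])
def ori(flip=1,tilt=34):
    t=np.radians(tilt)
    x=np.array([np.sin(t),0,-np.cos(t)]); z=np.array([0,flip,0.]); y=np.cross(z,x)
    return RB*R.from_matrix(np.stack([x,y,z],1))
def go(p,Rt=None):
    s=readout.get_obs(); Rc=R.from_quat(s["ee_rot"])
    sh=Rc.inv().apply(np.array(p)-s["position"])*1000
    tv=(Rc.inv()*Rt).as_rotvec(degrees=True) if Rt is not None else np.zeros(3)
    print("turn",tv.round(1),"shift",sh.round(1),np.linalg.norm(sh).round())
def st():
    s=readout.get_obs(); Rc=R.from_quat(s["ee_rot"])
    b=B(s["position"]); d=b-FACE
    print("t",round(s["clock"],2),"world",s["position"].round(4),"box",b.round(1),"n",round(d@N,1),"t",round(d@np.array([N[2],0,-N[0]]),1),"y",round(d[1],1))
    print("F box",RB.inv().apply(s["ft_force"]).round(2),"Fn",round(RB.inv().apply(s["ft_force"])@N,2),"M",s["torque"].round(2),"grip",round(s["grip_width"],3),"axes",RB.inv().apply(Rc.as_matrix().T).round(3).tolist())
    print("q",s["joint_pos"].round(2))
E
python3 - <<'E'
from h import *
st()
for n,c in (("side",camera("side")),("top",camera("top"))):
    for p in (FACE,[20,-38.4,278.2],[-36,-75,186],[-36,75,186],[90,75,186],[-80,-75,50],[-80,75,50]):
        E=c["extrinsics"]; q=E[:3,:3]@W(p)+E[:3,3]
        print(n,p,cv2.projectPoints(q[None],np.zeros(3),np.zeros(3),c["intrinsics"],c["dist"])[0].ravel().round(1))
for f in(1,-1):
    go([0.42,0.3,0.38],ori(f)); go(W(FACE+120*N),ori(f))
E
```

```text
t 0.2 world [0.1514 0.6062 0.2309] box [-626.2  630.2  230.9] n 425.4 t -402.0 y 630.2
F box [-0.15  0.02 -0.94] Fn -0.7 M [ 0.02 -0.02  0.  ] grip 1.002 axes [[0.0, -0.001, -1.0], [-0.998, 0.058, -0.0], [0.058, 0.998, -0.001]]
q [-1.35  0.33 -0.06  1.46  0.02  1.35 -0.09]
side [-55.   0. 103.] [373.  297.9]
side [20, -38.4, 278.2] [428.7 228.7]
side [-36, -75, 186] [406.8 288.4]
side [-36, 75, 186] [366.1 240.6]
side [90, 75, 186] [419.9 225.3]
side [-80, -75, 50] [378.8 346.8]
side [-80, 75, 50] [342.9 296.5]
top [-55.   0. 103.] [366.2 219.4]
top [20, -38.4, 278.2] [394.2 176.8]
top [-36, -75, 186] [399.3 210.8]
top [-36, 75, 186] [341.8 200.3]
top [90, 75, 186] [350.2 154.6]
top [-80, -75, 50] [388.8 236.5]
top [-80, 75, 50] [337.1 227. ]
turn [ -3.2  -1.  -34. ] shift [-148.8 -334.8 -232.1] 434.0
turn [ -3.2  -1.  -34. ] shift [  28.8 -539.7 -600. ] 808.0
turn [169.1 -51.7   1.5] shift [-148.8 -334.8 -232.1] 434.0
turn [169.1 -51.7   1.5] shift [  28.8 -539.7 -600. ] 808.0
```

View pics/crop_s.png

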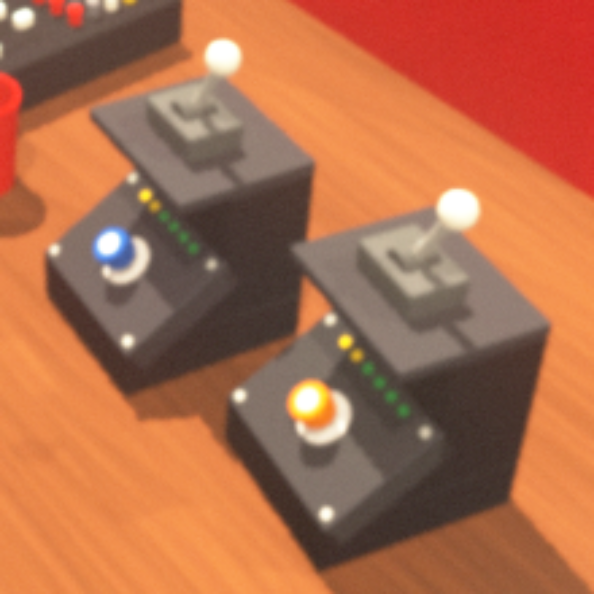

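View pics/crop_t.png

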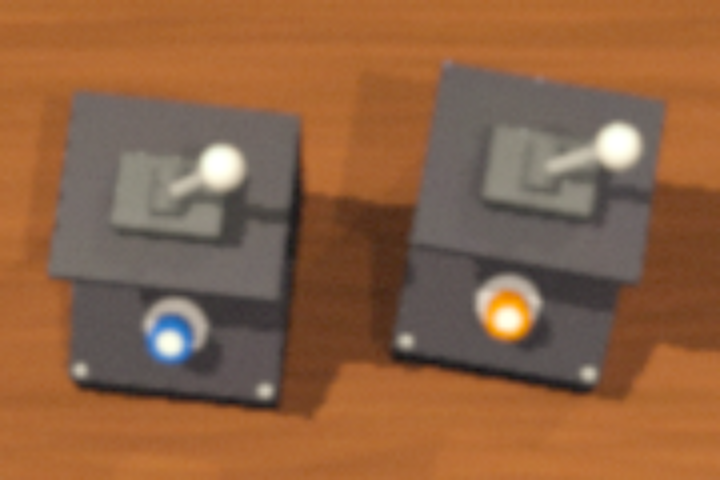

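```bash
python3 - <<'E'
from h import *
r=[]
for n,(a,b,c_,d) in (("side",(417,448,214,248)),("top",(380,408,164,190))):
    c=camera(n); g=c["pixels"]; m=np.zeros(g.shape[:2],np.uint8)
    m[c_:d,a:b]=(g.min(2)[c_:d,a:b]>165)
    k,l,s,ce=cv2.connectedComponentsWithStats(m)
    i=1+s[1:,4].argmax(); print(n,s[i],ce[i])
    ct=cv2.findContours((l==i).astype(np.uint8),0,1)[0][0]; print(cv2.minEnclosingCircle(ct))
    r.append(ray(c,ce[i]))
p,e=tri(*r); print("ball",p,e,"box",B(p))
r=[]
for n,(a,b,c_,d) in (("side",(360,392,285,315)),("top",(355,380,205,232))):
    c=camera(n); g=c["pixels"]; hsv=cv2.cvtColor(g,cv2.COLOR_RGB2HSV)
    m=np.zeros(g.shape[:2],np.uint8)
    q=hsv[c_:d,a:b]; m[c_:d,a:b]=(q[...,2]>235)&(q[...,0]<40)&(q[...,1]<235)&((q[...,1]>60)|(q[...,2]>250))
    k,l,s,ce=cv2.connectedComponentsWithStats(m); i=1+s[1:,4].argmax(); print(n,s[i],ce[i]); r.append(ray(c,ce[i]))
    o=np.zeros_like(m);o[c_:d,a:b]=(q[...,1]>110)&(q[...,0]<35)&(q[...,2]>120)
    print("orange span",np.argwhere(o).min(0),np.argwhere(o).max(0))
p,e=tri(*r); print("face hl",p,e,"box",B(p))
E
```

```text
side [422 220  15  15 174] [429.20689655 226.76436782]
((429.1936950683594, 226.7882843017578), 7.526111125946045)
top [380 171  20  11 109] [392.37614679 176.32110092]
((389.5, 177.5), 10.12432861328125)
ball [ 0.66456211 -0.16716823  0.27880987] 0.0032332217829640526 box [ 21.63456895 -34.45040774 278.8098706 ]
side [367 291  18  18 244] [375.35655738 299.20901639]
orange span [290 366] [308 384]
top [361 214  11  10  62] [365.93548387 219.11290323]
orange span [212 361] [225 372]
face hl [ 0.59925895 -0.11988167  0.09766101] 0.003569930166471773 box [-51.31269248  -0.11064695  97.66101274]
```

```bash
python3 -m inch '[[[0,0,0],[-150,0,0],0.3],[[0,0,0],[-150,0,0],0.3],[[0,0,0],[-150,-100,-60],0.3],[[-2,0,-17],[-150,-200,-120],0.3],[[-3,-1,-34],[-150,-270,-180],0.3],[[-3,-1,-34],[-150,-335,-232],0.3],[[-3,-1,-34],[-150,-335,-232],0.3],[[-3,-1,-34],[-150,-335,-232],0.3],[[-3,-1,-34],[-150,-335,-232],0.3]]' 40; python3 -c "
from h import *
st(); go(W(FACE+150*N),ori(1))"
```

```text
clock: 1.62
position: [0.4219, 0.297, 0.3817]
ee_rot: [-0.589, 0.39, 0.27, 0.654]
ft_force: [-0.2, 0.1, 0.7]
grip_width: 0.698
t 1.62 world [0.4219 0.297  0.3817] box [-303.   376.6  381.7] n 369.8 t -49.7 y 376.6
F box [-0.21  0.08  0.65] Fn 0.66 M [0.11 0.59 0.05] grip 0.698 axes [[0.559, -0.002, -0.829], [-0.829, 0.007, -0.559], [0.007, 1.0, 0.003]]
q [-1.21 -0.2   0.12  1.83  0.61  1.36  0.2 ]
turn [-0.4 -0.1  0. ] shift [ 220.4  -52.3 -375.9] 439.0
```

```bash
python3 -m inch '[[[-0.4,0,0],[0,-50,-200],0.3],[[-0.4,0,0],[20,-50,-376],0.3],[[-0.4,0,0],[100,-52,-376],0.3],[[-0.4,0,0],[200,-52,-376],0.3],[[-0.4,0,0],[220,-52,-376],0.3],[[-0.4,0,0],[220,-52,-376],0.3],[[-0.4,0,0],[220,-52,-376],0.3],[[-0.4,0,0],[220,-52,-376],0.3],[[-0.4,0,0],[220,-52,-376],0.3],[[-0.4,0,0],[220,-52,-376],0.3]]'; python3 -c "
from h import *
st(); go(W(FACE+150*N),ori(1)); go(W(FACE+20*N),ori(1)); go(W(FACE-25*N),ori(1))
for n in('side','top'):
  c=camera(n); cv2.imwrite(f'pics/{n}1.png',c['pixels'][:,:,::-1])"
```

```text
clock: 2.88
position: [0.5122, -0.1049, 0.2265]
ee_rot: [-0.59, 0.391, 0.271, 0.652]
ft_force: [0.0, 1.4, 0.5]
grip_width: 0.706
t 2.88 world [ 0.5122 -0.1049  0.2265] box [-139.6   -1.6  226.5] n 149.7 t -1.1 y -1.6
F box [-0.23  1.43  0.5 ] Fn 0.55 M [0.13 0.58 0.  ] grip 0.706 axes [[0.558, -0.003, -0.83], [-0.83, 0.002, -0.558], [0.004, 1.0, -0.001]]
q [-0.44 -0.37  0.42  2.25  0.41  0.68  1.13]
turn [-0.1 -0.2 -0.1] shift [-0.3 -1.1  1.6] 2.0
turn [-0.1 -0.2 -0.1] shift [129.7  -1.3   2. ] 130.0
turn [-0.1 -0.2 -0.1] shift [174.7  -1.4   2.1] 175.0
```

View pics/side1.png

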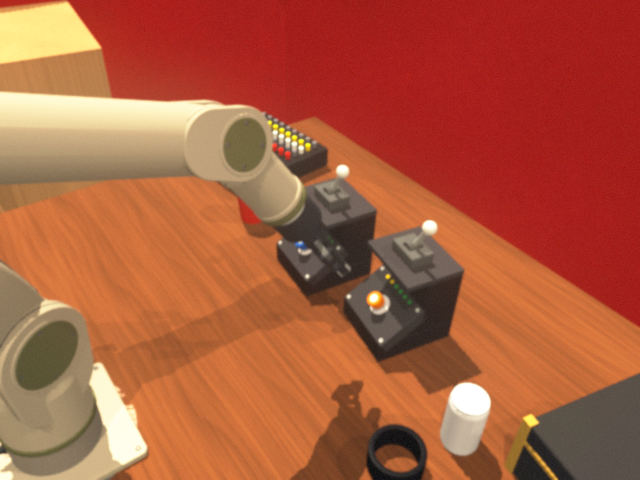

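View pics/top1.png

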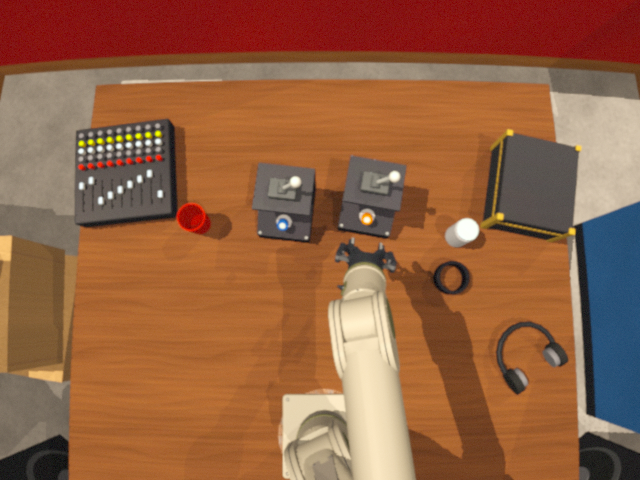

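```bash
python3 -m inch '[[[0,0,0],[60,-1,2],0.3],[[0,0,0],[110,-1,2],0.3],[[0,0,0],[130,-1,2],0.3],[[0,0,0],[130,-1,2],0.3],[[0,0,0],[130,-1,2],0.3],[[0,0,0],[130,-1,2],0.3]]'; python3 -c "
from h import *
st(); go(W(FACE+20*N),ori(1)); go(W(FACE-25*N),ori(1))
for n,(a,b,d,e) in (('side',(280,480,180,340)),('top',(300,440,150,255))):
  c=camera(n); cv2.imwrite(f'pics/{n}2.png',cv2.resize(c['pixels'][d:e,a:b,::-1],None,fx=3.5,fy=3.5))"
```

```text
clock: 3.72
position: [0.5858, -0.1142, 0.1221]
ee_rot: [-0.591, 0.388, 0.272, 0.653]
ft_force: [0.0, -0.6, -0.5]
grip_width: 0.699
t 3.73 world [ 0.5858 -0.1142  0.1221] box [-65.6   3.  122.1] n 21.8 t 1.9 y 3.0
F box [ 0.13 -0.58 -0.46] Fn -0.46 M [0.1  0.59 0.06] grip 0.699 axes [[0.561, 0.0, -0.828], [-0.828, 0.0, -0.561], [-0.0, 1.0, 0.001]]
q [-0.54  0.01  0.63  2.23  0.15  0.32  1.35]
turn [-0.   0.   0.1] shift [ 1.8  1.9 -3. ] 4.0
turn [-0.   0.   0.1] shift [46.8  2.  -3. ] 47.0
```

View pics/side2.png

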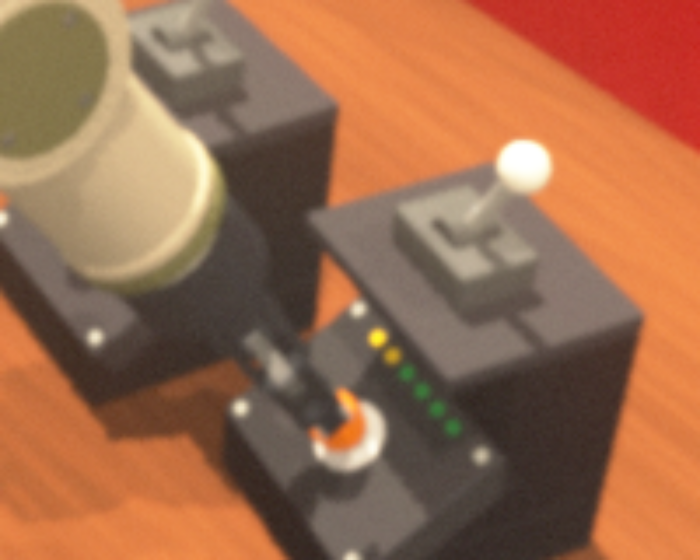

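View pics/top2.png

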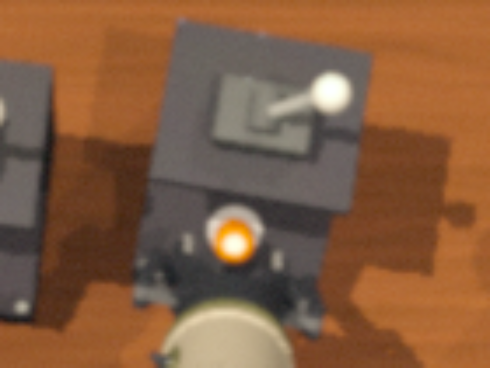

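```bash
python3 -c "
from h import *
for i in range(4):
  st(); camera('top')"; python3 -m inch '[[[0,0,0],[0,0,0],0.3],[[0,0,0],[0,0,0],0.3]]'; python3 -c "
from h import *
st()"
```

```text
t 3.83 world [ 0.5857 -0.1145  0.1218] box [-65.7   2.7 121.8] n 21.6 t 1.6 y 2.7
F box [ 0.3  -0.63 -0.24] Fn -0.36 M [ 0.1   0.54 -0.02] grip 0.699 axes [[0.561, 0.0, -0.828], [-0.828, 0.0, -0.561], [0.0, 1.0, 0.0]]
q [-0.54  0.01  0.63  2.23  0.15  0.32  1.35]
t 3.88 world [ 0.5856 -0.1146  0.1216] box [-65.7   2.6 121.6] n 21.4 t 1.5 y 2.6
F box [-0.75  0.06 -0.16] Fn 0.29 M [ 0.07  0.6  -0.01] grip 0.692 axes [[0.561, -0.0, -0.828], [-0.828, 0.0, -0.561], [0.001, 1.0, 0.0]]
q [-0.54  0.01  0.63  2.23  0.15  0.32  1.35]
t 3.92 world [ 0.5856 -0.1146  0.1214] box [-65.7   2.5 121.4] n 21.3 t 1.4 y 2.5
F box [-0.81 -1.11 -0.55] Fn -0.01 M [ 0.06  0.56 -0.  ] grip 0.699 axes [[0.56, -0.0, -0.828], [-0.828, 0.0, -0.56], [0.001, 1.0, -0.0]]
q [-0.54  0.01  0.63  2.23  0.15  0.32  1.35]
t 3.98 world [ 0.5855 -0.1147  0.1212] box [-65.8   2.5 121.2] n 21.1 t 1.2 y 2.5
F box [-0.03  0.26  0.72] Fn 0.62 M [ 0.13  0.58 -0.03] grip 0.701 axes [[0.56, -0.001, -0.828], [-0.828, 0.0, -0.56], [0.001, 1.0, -0.0]]
q [-0.54  0.01  0.63  2.23  0.15  0.32  1.35]
clock: 4.28
position: [0.5855, -0.1147, 0.1211]
ee_rot: [-0.591, 0.389, 0.272, 0.653]
ft_force: [0.3, 0.9, 0.3]
grip_width: 0.697
t 4.28 world [ 0.5855 -0.1147  0.1211] box [-65.8   2.4 121.1] n 21.0 t 1.2 y 2.4
F box [0.11 0.91 0.33] Fn 0.22 M [ 0.14  0.6  -0.06] grip 0.697 axes [[0.56, -0.001, -0.828], [-0.828, 0.0, -0.56], [0.001, 1.0, -0.001]]
q [-0.54  0.01  0.63  2.23  0.15  0.32  1.35]
```

```bash
python3 - <<'E'
from h import *
s=readout.get_obs(); Rc=R.from_quat(s["ee_rot"])
for n in("side","top"):
    c=camera(n); X,ok=cloud(c); T=Rc.inv().apply((X.reshape(-1,3)-s["position"]))*1000
    T=T.reshape(X.shape); m=ok&(T[...,0]>-75)&(T[...,0]<3)&(abs(T[...,1])<18)&(abs(T[...,2])<70)
    for sg in(1,-1):
        q=T[m&(sg*T[...,2]>8)&(T[...,0]>-60)]
        print(n,sg,len(q),np.percentile(q[:,2],[2,10,50,90,98]).round(1) if len(q) else'', q[:,:2].mean(0).round(1), q[:,0].max().round(1))
    ys,xs=np.where(m&(abs(T[...,2])>8)&(T[...,0]>-60)); print(xs.min(),xs.max(),ys.min(),ys.max())
    E=c["extrinsics"]
    for zt in (30,-30,0):
        p=Rc.apply(np.array([-3,0,zt])/1000)+s["position"]; q=E[:3,:3]@p+E[:3,3]
        print(n,zt,cv2.projectPoints(q[None],np.zeros(3),np.zeros(3),c["intrinsics"],c["dist"])[0].ravel().round(1))
    if n=="top": cv2.imwrite("pics/t3.png",cv2.resize(c["pixels"][195:255,330:410,::-1],None,fx=9,fy=9,interpolation=cv2.INTER_CUBIC))
    else: cv2.imwrite("pics/s3.png",cv2.resize(c["pixels"][260:340,330:430,::-1],None,fx=7,fy=7,interpolation=cv2.INTER_CUBIC))
E
```

```text
side 1 11 [27.2 28.6 30.6 32.2 33.2] [-11.9  -5.3] -7.1
side -1 101 [-61.4 -60.9 -43.2 -35.2 -33.2] [-34.4  -2.2] -6.5
359 380 275 305
side 30 [360.2 281.6]
side -30 [375.4 301.3]
side 0 [367.7 291.3]
top 1 69 [28.8 31.5 39.  47.8 56.5] [-46.6  -6.5] -11.1
top -1 66 [-59.9 -52.1 -41.3 -32.1 -31.5] [-44.3  -6.8] -3.7
343 390 217 236
top 30 [354.3 220.1]
top -30 [376.2 224.1]
top 0 [365.3 222.1]
```

View pics/t3.png

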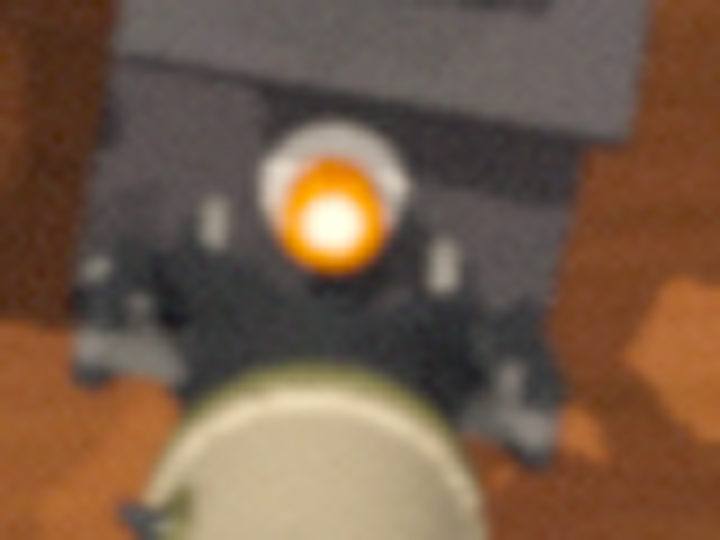

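View pics/s3.png

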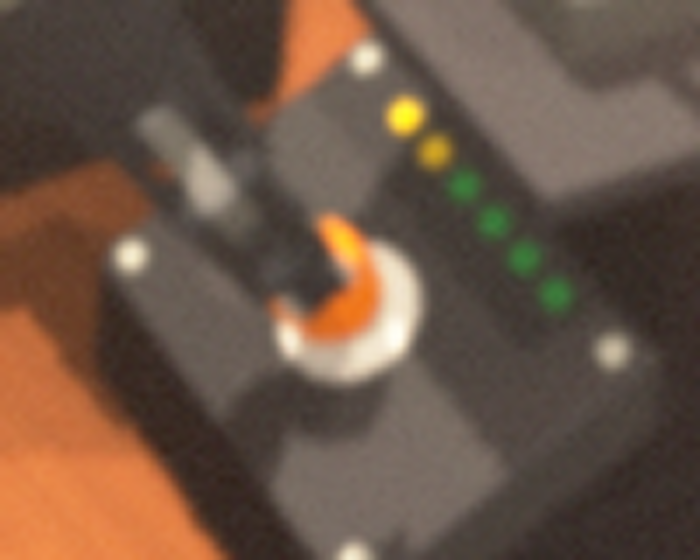

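```bash
python3 -m inch '[[[0,0,0],[5,1,-1.7],0.3],[[0,0,0],[20,1,-1.7],0.3],[[0,0,0],[32,1,-1.7],0.3],[[0,0,0],[40,1,-1.7],0.3],[[0,0,0],[45,1,-1.7],0.3],[[0,0,0],[45,1,-1.7],0.3],[[0,0,0],[45,1,-1.7],0.3],[[0,0,0],[45,1,-1.7],0.3]]'; python3 -c "
from h import *
st()
for n,(a,b,d,e) in (('side',(300,460,220,340)),('top',(330,410,195,255))):
  c=camera(n); f=560/(b-a); cv2.imwrite(f'pics/{n}4.png',cv2.resize(c['pixels'][d:e,a:b,::-1],None,fx=f,fy=f,interpolation=cv2.INTER_CUBIC))
st()"
```

```text
clock: 5.38
position: [0.6092, -0.1209, 0.0835]
ee_rot: [-0.591, 0.389, 0.272, 0.653]
ft_force: [0.1, -0.5, 0.1]
grip_width: 0.697
t 5.38 world [ 0.6092 -0.1209  0.0835] box [-41.4   0.8  83.5] n -23.8 t 0.4 y 0.8
F box [ 0.14 -0.44  0.07] Fn -0.02 M [ 0.12  0.62 -0.04] grip 0.697 axes [[0.56, -0.001, -0.828], [-0.828, 0.0, -0.56], [0.0, 1.0, -0.0]]
q [-0.43  0.16  0.56  2.19 -0.15  0.22  1.62]
t 5.47 world [ 0.6092 -0.1208  0.0835] box [-41.4   0.8  83.5] n -23.8 t 0.4 y 0.8
F box [-0.17  0.53  0.16] Fn 0.23 M [ 0.13  0.6  -0.01] grip 0.7 axes [[0.56, -0.001, -0.828], [-0.828, 0.0, -0.56], [0.0, 1.0, -0.0]]
q [-0.43  0.16  0.56  2.19 -0.15  0.22  1.62]
```

View pics/side4.png

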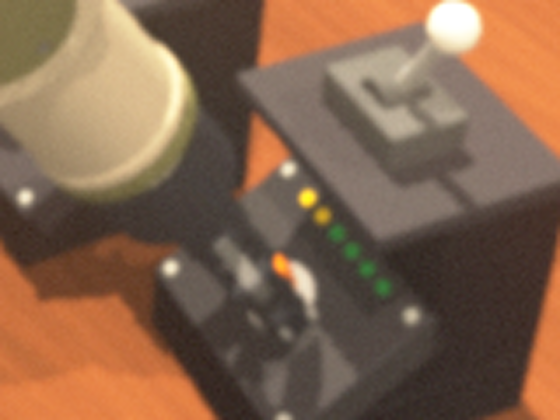

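View pics/top4.png

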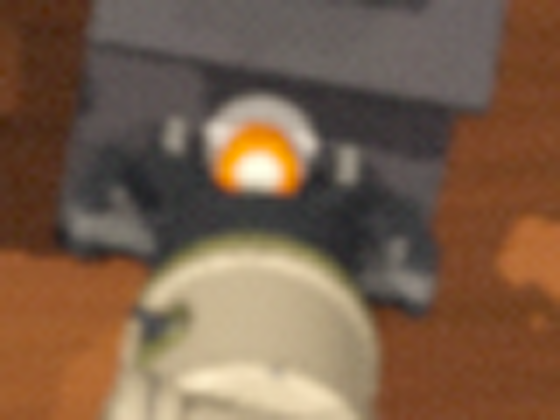

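```bash
python3 -m inch '[[[0,0,0],[0,0,0],0.45],[[0,0,0],[0,0,0],0.55],[[0,0,0],[0,0,0],0.6],[[0,0,0],[0,0,0],0.6]]' 25; python3 -c "
from h import *
st()"; python3 -m inch '[[[0,0,0],[0,0,0],0.63],[[0,0,0],[0,0,0],0.65],[[0,0,0],[0,0,0],0.67],[[0,0,0],[0,0,0],0.7]]' 25; python3 -c "
from h import *
st()"
```

```text
clock: 5.98
position: [0.6091, -0.1208, 0.0835]
ee_rot: [-0.591, 0.389, 0.272, 0.653]
ft_force: [0.7, -0.4, 0.3]
grip_width: 0.4
t 5.97 world [ 0.6091 -0.1208  0.0835] box [-41.4   0.8  83.5] n -23.8 t 0.3 y 0.8
F box [ 0.71 -0.24  0.25] Fn -0.18 M [ 0.13  0.59 -0.04] grip 0.4 axes [[0.56, -0.001, -0.828], [-0.828, 0.0, -0.56], [0.0, 1.0, -0.0]]
q [-0.43  0.16  0.56  2.19 -0.15  0.22  1.62]
clock: 6.48
position: [0.609, -0.1215, 0.0836]
ee_rot: [-0.591, 0.389, 0.271, 0.653]
ft_force: [-4.8, -3.4, 4.9]
grip_width: 0.341
t 6.47 world [ 0.609  -0.1215  0.0836] box [-41.4   0.1  83.6] n -23.7 t 0.4 y 0.1
F box [-4.13 -4.25  4.91] Fn 6.38 M [-0.56  0.88 -0.44] grip 0.341 axes [[0.56, -0.001, -0.828], [-0.828, 0.001, -0.56], [0.001, 1.0, -0.001]]
q [-0.43  0.16  0.56  2.19 -0.15  0.22  1.62]
```

```bash
python3 -m inch '[[[0,0,0],[-1,0,-0.3],0.75],[[0,0,0],[-2.5,0,-0.3],0.75],[[0,0,0],[-4,0,-0.3],0.75],[[0,0,0],[-5.5,0,-0.3],0.75],[[0,0,0],[-7,0,-0.3],0.75]]' 35; python3 -c "
from h import *
st()"
```

```text
clock: 7.1
position: [0.6051, -0.1209, 0.0895]
ee_rot: [-0.591, 0.389, 0.271, 0.653]
ft_force: [1.2, -0.2, -1.4]
grip_width: 0.337
t 7.1 world [ 0.6051 -0.1209  0.0895] box [-45.4  -0.1  89.5] n -16.6 t 0.4 y -0.1
F box [ 1.25 -0.01 -1.36] Fn -1.82 M [ 0.02  0.57 -0.02] grip 0.337 axes [[0.56, -0.001, -0.828], [-0.828, 0.001, -0.56], [0.001, 1.0, -0.0]]
q [-0.46  0.14  0.59  2.2  -0.11  0.24  1.58]
```

```bash
python3 -m inch '[[[0,0,0],[-1.5,0,0],0.75],[[0,0,0],[-3,0,0],0.75],[[0,0,0],[-4.5,0,0],0.75],[[0,0,0],[-6,0,0],0.75],[[0,0,0],[-7,0,0],0.75],[[0,0,0],[-7,0,0],0.75]]'; python3 -c "
from h import *
st()"
```

```text
clock: 7.85
position: [0.6011, -0.1202, 0.0954]
ee_rot: [-0.591, 0.389, 0.271, 0.653]
ft_force: [-5.0, 0.7, 5.9]
grip_width: 0.334
t 7.85 world [ 0.6011 -0.1202  0.0954] box [-49.4  -0.1  95.4] n -9.4 t 0.4 y -0.1
F box [-5.09 -0.23  5.86] Fn 7.71 M [-0.02  0.84 -0.11] grip 0.334 axes [[0.56, -0.001, -0.828], [-0.828, 0.001, -0.56], [0.001, 1.0, -0.0]]
q [-0.49  0.11  0.61  2.21 -0.07  0.25  1.54]
```

```bash
python3 -m inch '[[[0,0,0],[0,0,0],0.6],[[0,0,0],[0,0,0],0.45],[[0,0,0],[0,0,0],0.35],[[0,0,0],[0,0,0],0.3],[[0,0,0],[-20,0,0],0.3],[[0,0,0],[-50,0,0],0.3],[[0,0,0],[-90,0,0],0.3],[[0,0,0],[-120,0,0],0.3],[[0,0,0],[-120,0,0],0.3]]'; python3 - <<'E'
from h import *
st()
for n,(a,b,d,e) in (('side',(300,460,220,340)),('top',(330,410,150,240))):
  c=camera(n); f=560/(b-a); cv2.imwrite(f'pics/{n}5.png',cv2.resize(c['pixels'][d:e,a:b,::-1],None,fx=f,fy=f,interpolation=cv2.INTER_CUBIC))
  X,ok=cloud(c); T=RB.inv().apply(X.reshape(-1,3)-O).reshape(X.shape)*1000-FACE
  m=ok&(abs(T@np.array([N[2],0,-N[0]]))<9)&(abs(T[...,1])<9)&(T@N>-8)&(T@N<40); print(n,m.sum(),np.median((T@N)[m]) if m.any() else 0)
E
```

```text
clock: 8.98
position: [0.5356, -0.1074, 0.1969]
ee_rot: [-0.591, 0.387, 0.271, 0.654]
ft_force: [-0.3, 0.2, 0.3]
grip_width: 0.7
t 8.97 world [ 0.5356 -0.1074  0.1969] box [-116.2    0.4  196.9] n 112.1 t 1.8 y 0.4
F box [-0.34  0.09  0.27] Fn 0.42 M [ 0.06  0.57 -0.04] grip 0.7 axes [[0.563, 0.001, -0.826], [-0.826, 0.002, -0.563], [0.001, 1.0, 0.002]]
q [-0.59 -0.3   0.58  2.26  0.47  0.58  1.09]
side 68 15.121876146021318
top 38 15.614087108547015
```

View pics/side5.png

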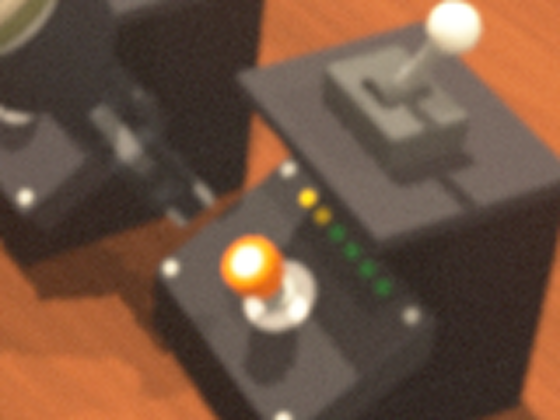

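View pics/top5.png

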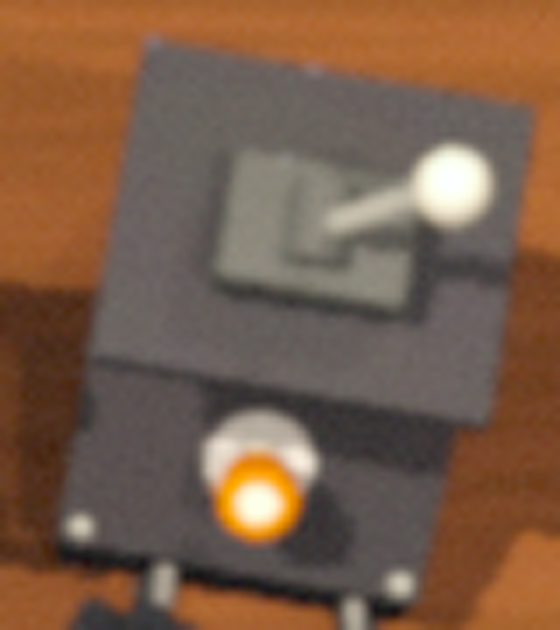

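```bash
python3 -c "
from h import *
go(W([-100,-85,300]),ori(1)); go(W([27,-85,268]),ori(1))"
```

```text
turn [-0.1 -0.   0.1] shift [-78.1 -72.9 -85. ] 137.0
turn [-0.1 -0.   0.1] shift [  19.6 -160.2  -84.9] 182.0
```

```bash
python3 -m inch '[[[0,0,0],[-50,-40,-30],0.6],[[0,0,0],[-78,-73,-85],1],[[0,0,0],[-78,-73,-85],1],[[0,0,0],[-78,-73,-85],1],[[0,0,0],[-50,-110,-85],1],[[0,0,0],[-20,-140,-85],1],[[0,0,0],[10,-158,-85],1],[[0,0,0],[20,-160,-85],1],[[0,0,0],[20,-160,-85],1],[[0,0,0],[20,-160,-85],1]]' 40; python3 - <<'E'
from h import *
st(); go(W([27,-75,268]),ori(1)); go(W([27,10.5,268]),ori(1))
for n,(a,b,d,e) in (('side',(340,500,180,300)),('top',(320,440,130,220))):
  c=camera(n); f=560/(b-a); cv2.imwrite(f'pics/{n}6.png',cv2.resize(c['pixels'][d:e,a:b,::-1],None,fx=f,fy=f,interpolation=cv2.INTER_CUBIC))
E
```

```text
clock: 10.32
position: [0.6595, -0.2178, 0.2663]
ee_rot: [-0.59, 0.39, 0.272, 0.653]
ft_force: [0.0, 1.0, -0.8]
grip_width: -0.001
t 10.32 world [ 0.6595 -0.2178  0.2663] box [ 26.1 -85.2 266.3] n 90.0 t 158.5 y -85.2
F box [-0.17  0.95 -0.78] Fn -0.55 M [0.05 0.6  0.  ] grip -0.001 axes [[0.558, -0.001, -0.83], [-0.83, 0.001, -0.558], [0.002, 1.0, -0.0]]
q [-0.84  0.13  1.22  1.85 -0.33  0.68  1.92]
turn [-0.1 -0.1 -0.1] shift [-0.9 -1.7 10.2] 10.0
turn [-0.1 -0.1 -0.1] shift [-1.1 -1.6 95.7] 96.0
```

View pics/side6.png

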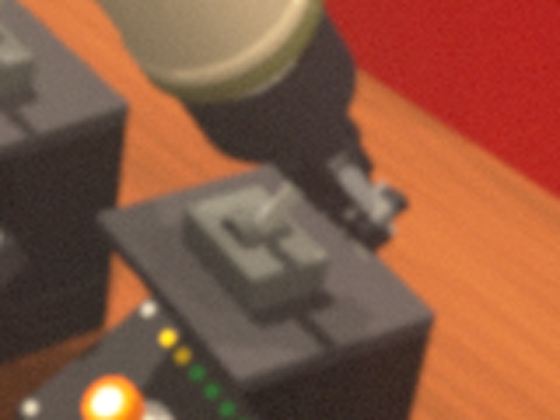

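View pics/top6.png

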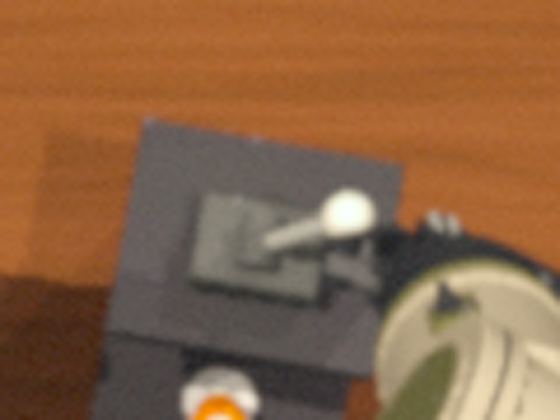

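```bash
python3 -m inch '[[[0,0,0],[0,0,6],1],[[0,0,0],[0,0,14],1],[[0,0,0],[0,0,22],1],[[0,0,0],[0,0,30],1],[[0,0,0],[0,0,38],1],[[0,0,0],[0,0,46],1],[[0,0,0],[0,0,54],1],[[0,0,0],[0,0,62],1],[[0,0,0],[0,0,66],1]]'; python3 - <<'E'
from h import *
st(); go(W([27,10.5,268]),ori(1))
for n,(a,b,d,e) in (('side',(340,500,160,300)),('top',(320,440,130,220))):
  c=camera(n); f=560/(b-a); cv2.imwrite(f'pics/{n}7.png',cv2.resize(c['pixels'][d:e,a:b,::-1],None,fx=f,fy=f,interpolation=cv2.INTER_CUBIC))
E
```

```text
clock: 11.55
position: [0.6724, -0.1522, 0.2675]
ee_rot: [-0.59, 0.388, 0.272, 0.653]
ft_force: [-0.5, -1.0, 0.2]
grip_width: -0.001
t 11.55 world [ 0.6724 -0.1522  0.2675] box [ 26.5 -18.3 267.5] n 90.8 t 159.5 y -18.3
F box [-0.34 -1.04  0.23] Fn 0.38 M [ 0.01  0.6  -0.12] grip -0.001 axes [[0.56, 0.001, -0.828], [-0.828, 0.002, -0.56], [0.001, 1.0, 0.002]]
q [-1.03  0.09  1.26  1.87 -0.15  0.66  1.67]
turn [-0.1  0.1  0.1] shift [-0.1 -0.7 28.8] 29.0
```

View pics/top7.png

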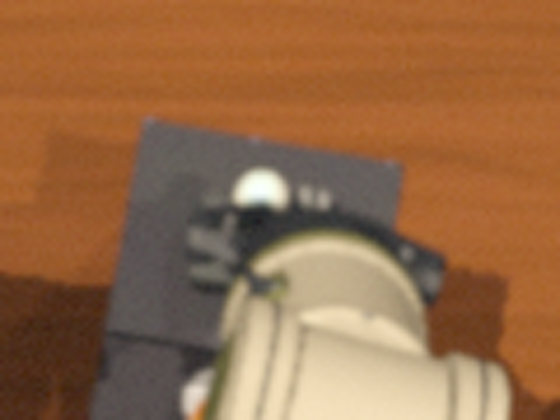

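```bash
python3 -m inch '[[[0,0,0],[0,0,6],1],[[0,0,0],[0,0,12],1],[[0,0,0],[0,0,18],1],[[0,0,0],[0,0,23],1],[[0,0,0],[0,0,25],1],[[0,0,0],[0,0,25],1]]'; python3 - <<'E'
from h import *
st()
for n,(a,b,d,e) in (('side',(340,500,160,300)),('top',(320,440,130,220))):
  c=camera(n); f=560/(b-a); cv2.imwrite(f'pics/{n}8.png',cv2.resize(c['pixels'][d:e,a:b,::-1],None,fx=f,fy=f,interpolation=cv2.INTER_CUBIC))
  X,ok=cloud(c); T=RB.inv().apply(X.reshape(-1,3)-O).reshape(X.shape)*1000
  m=ok&(c["pixels"].min(2)>120)&(abs(T[...,0]-20)<25)&(T[...,2]>255)&(T[...,2]<305)&(abs(T[...,1])<60); print(n,m.sum(),T[m].mean(0) if m.any() else 0)
E
```

```text
clock: 12.4
position: [0.6771, -0.1274, 0.2675]
ee_rot: [-0.59, 0.388, 0.272, 0.653]
ft_force: [-1.2, -0.1, -0.9]
grip_width: -0.004
t 12.4 world [ 0.6771 -0.1274  0.2675] box [ 26.6   6.9 267.5] n 90.8 t 159.6 y 6.9
F box [-1.12 -0.34 -0.91] Fn -0.13 M [ 0.1  0.6 -0. ] grip -0.004 axes [[0.56, 0.001, -0.828], [-0.828, 0.001, -0.56], [0.0, 1.0, 0.002]]
q [-1.09  0.08  1.26  1.87 -0.1   0.65  1.59]
side 18 [ 17.82112477  15.901736   260.39717288]
top 53 [ 23.55473051  28.07053508 290.89183636]
```

View pics/top8.png

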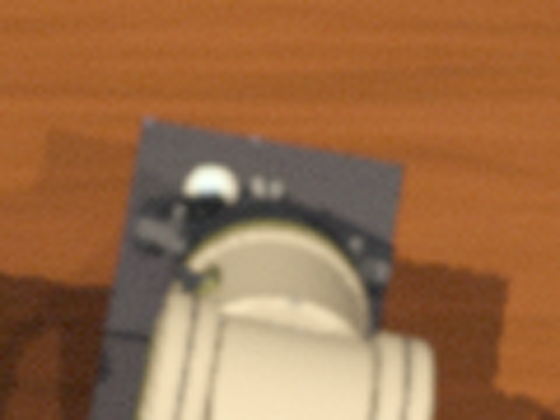

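View pics/side8.png

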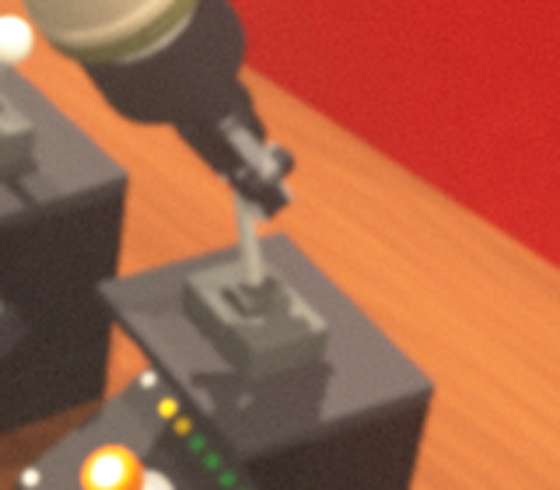

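```bash
python3 -m inch '[[[0,0,0],[0,0,2],1],[[0,0,0],[0,0,4],1],[[0,0,0],[0,0,5],1],[[0,0,0],[0,0,5],1]]'; python3 -c "
from h import *
st()"
```

```text
clock: 13.0
position: [0.678, -0.1227, 0.2676]
ee_rot: [-0.59, 0.388, 0.272, 0.653]
ft_force: [-0.0, -0.3, -0.9]
grip_width: 0.001
t 13.0 world [ 0.678  -0.1227  0.2676] box [ 26.6  11.8 267.6] n 90.8 t 159.7 y 11.8
F box [ 0.03 -0.34 -0.9 ] Fn -0.76 M [ 0.04  0.67 -0.05] grip 0.001 axes [[0.56, 0.001, -0.828], [-0.828, 0.001, -0.56], [0.0, 1.0, 0.002]]
q [-1.1   0.08  1.26  1.87 -0.09  0.65  1.58]
```

```bash
python3 -m inch '[[[0,0,0],[0,0,1],1],[[0,0,0],[0,0,2],1],[[0,0,0],[0,0,3],1],[[0,0,0],[0,0,3],1]]'; python3 -c "
from h import *
st()
for n,(a,b,d,e) in (('side',(340,500,160,300)),('top',(320,440,130,220))):
  c=camera(n); f=560/(b-a); cv2.imwrite(f'pics/{n}9.png',cv2.resize(c['pixels'][d:e,a:b,::-1],None,fx=f,fy=f,interpolation=cv2.INTER_CUBIC))
"
```

```text
clock: 13.5
position: [0.6781, -0.1217, 0.2675]
ee_rot: [-0.59, 0.389, 0.271, 0.653]
ft_force: [-0.9, -7.6, -1.0]
grip_width: -0.002
t 13.5 world [ 0.6781 -0.1217  0.2675] box [ 26.5  12.7 267.5] n 90.8 t 159.6 y 12.7
F box [ 0.55 -7.63 -0.99] Fn -1.13 M [-1.05  0.85 -0.81] grip -0.002 axes [[0.56, -0.001, -0.828], [-0.828, 0.003, -0.56], [0.003, 1.0, 0.001]]
q [-1.11  0.08  1.27  1.87 -0.08  0.65  1.57]
```

View pics/top9.png

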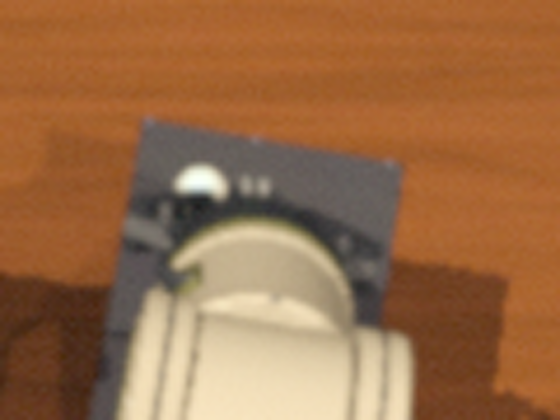

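```bash
python3 -m inch '[[[0,0,0],[0,0,-10],1],[[0,0,0],[0,0,-30],1],[[0,0,0],[-50,0,-30],1],[[0,0,0],[-100,0,-28],1],[[0,0,0],[-110,50,-20],1],[[0,0,0],[-110,110,-13],1],[[0,0,0],[-110,160,-13],1],[[0,0,0],[-110,160,-13],1],[[0,0,0],[-110,160,-13],1]]'; python3 - <<'E'
from h import *
st()
for n,(a,b,d,e) in (('side',(340,500,160,300)),('top',(320,440,130,250))):
  c=camera(n); f=560/(b-a); cv2.imwrite(f'pics/{n}10.png',cv2.resize(c['pixels'][d:e,a:b,::-1],None,fx=f,fy=f,interpolation=cv2.INTER_CUBIC))
  X,ok=cloud(c); T=RB.inv().apply(X.reshape(-1,3)-O).reshape(X.shape)*1000
  m=ok&(abs(T[...,0]-20)<25)&(T[...,2]>262)&(T[...,2]<305)&(abs(T[...,1])<60); print(n,m.sum(),T[m].mean(0) if m.any() else 0)
  D=T-FACE
  m=ok&(abs(D@np.array([N[2],0,-N[0]]))<9)&(abs(D[...,1])<9)&(D@N>-8)&(D@N<40); print(n,m.sum(),np.median((D@N)[m]) if m.any() else 0)
  roof=ok&(abs(X[...,2]-0.186)<.006)&(abs(T[...,0])<130)&(abs(T[...,1])<95)
  print(cv2.minAreaRect(X[roof][:,:2].astype(np.float32)*1000))
go(W(FACE+60*N),ori(1)); 
E
```

```text
clock: 14.72
position: [0.4842, -0.0988, 0.2685]
ee_rot: [-0.59, 0.39, 0.271, 0.653]
ft_force: [0.4, -0.3, 0.3]
grip_width: 0.001
t 14.72 world [ 0.4842 -0.0988  0.2685] box [-168.3   -0.8  268.5] n 200.5 t -1.4 y -0.8
F box [ 0.4  -0.2   0.26] Fn -0.01 M [0.08 0.57 0.05] grip 0.001 axes [[0.559, -0.002, -0.829], [-0.829, 0.004, -0.559], [0.005, 1.0, 0.0]]
q [-0.47 -0.5   0.39  2.24  0.45  0.83  1.09]
side 175 [ 17.13320968  32.73415435 281.12530501]
side 70 15.195397343310635
((675.713134765625, -134.2279052734375), (154.61703491210938, 126.48038482666016), 79.22794342041016)
top 96 [ 18.28973581  37.13563334 286.30253435]
top 40 15.417615756671946
((677.0621337890625, -134.58160400390625), (148.6777801513672, 129.17666625976562), 79.0082015991211)
turn [-0.2 -0.1  0.1] shift [141.1   0.8   0.3] 141.0
```

View pics/top10.png

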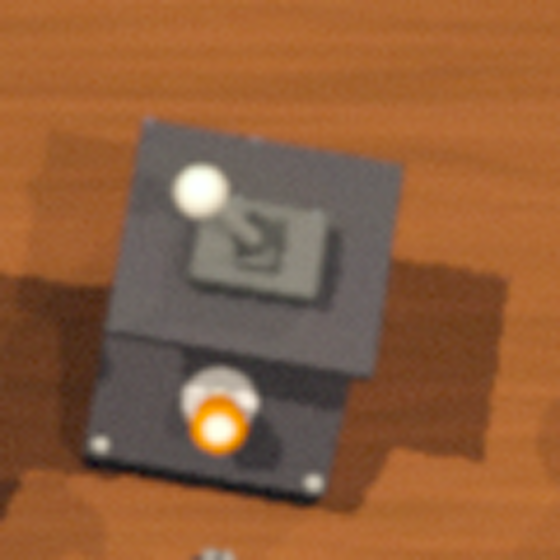

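View pics/side10.png

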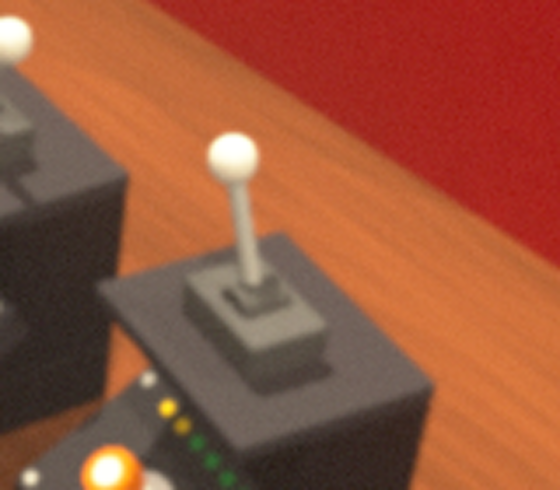

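```bash
python3 - <<'E'
from h import *
for n in("side","top"):
    c=camera(n);E=c["extrinsics"]
    for th in (-.5,.3,.4,.45,.5):
        p=[20,80*np.sin(th),208+80*np.cos(th)]; q=E[:3,:3]@W(p)+E[:3,3]
        print(n,th,cv2.projectPoints(q[None],np.zeros(3),np.zeros(3),c["intrinsics"],c["dist"])[0].ravel().round(1))
E
```

```text
side -0.5 [428.7 228.7]
side 0.3 [410.3 207.3]
side 0.4 [407.9 206.4]
side 0.45 [406.7 206. ]
side 0.5 [405.6 205.8]
top -0.5 [394.2 176.8]
top 0.3 [368.9 171.3]
top 0.4 [365.7 171.1]
top 0.45 [364.2 171. ]
top 0.5 [362.6 171. ]
```

```bash
python3 -m inch '[[[0,0,0],[30,0,0],1],[[0,0,0],[80,0.5,0],1],[[0,0,0],[125,1,0],1],[[0,0,0],[140,1,0.5],1],[[0,0,0],[140,1,0.5],1],[[0,0,0],[140,1,0.5],1]]'; python3 -c "
from h import *
st(); go(W(FACE+19*N),ori(1))"
```

```text
clock: 15.68
position: [0.5628, -0.1112, 0.1547]
ee_rot: [-0.59, 0.388, 0.271, 0.654]
ft_force: [-0.5, -0.8, 0.2]
grip_width: 0.002
t 15.68 world [ 0.5628 -0.1112  0.1547] box [-88.7   1.6 154.7] n 61.7 t 0.9 y 1.6
F box [-0.31 -0.88  0.23] Fn 0.36 M [0.12 0.59 0.01] grip 0.002 axes [[0.562, 0.001, -0.827], [-0.827, 0.002, -0.562], [0.001, 1.0, 0.002]]
q [-0.58 -0.14  0.63  2.25  0.35  0.43  1.19]
turn [-0.1  0.1  0.2] shift [42.7  1.1 -1.7] 43.0
```

```bash
python3 -m inch '[[[0,0,0],[20,1,-1],1],[[0,0,0],[35,1,-1.7],1],[[0,0,0],[41,1,-1.7],1],[[0,0,0],[42,1,-1.7],1],[[0,0,0],[42,1,-1.7],1],[[0,0,0],[42,1,-1.7],1]]'; python3 -c "
from h import *
st()
for n,(a,b,d,e) in (('side',(300,460,220,340)),('top',(330,410,170,240))):
  c=camera(n); f=560/(b-a); cv2.imwrite(f'pics/{n}11.png',cv2.resize(c['pixels'][d:e,a:b,::-1],None,fx=f,fy=f,interpolation=cv2.INTER_CUBIC))
"
```

```text
clock: 16.42
position: [0.585, -0.1169, 0.12]
ee_rot: [-0.59, 0.387, 0.271, 0.654]
ft_force: [-0.7, -0.2, -0.2]
grip_width: -0.001
t 16.43 world [ 0.585  -0.1169  0.12  ] box [-65.9   0.2 120. ] n 20.2 t 0.5 y 0.2
F box [-0.66 -0.29 -0.18] Fn 0.22 M [ 0.1   0.58 -0.  ] grip -0.001 axes [[0.563, 0.002, -0.827], [-0.827, 0.003, -0.563], [0.001, 1.0, 0.003]]
q [-0.61  0.01  0.72  2.23  0.13  0.31  1.37]
```

View pics/side11.png

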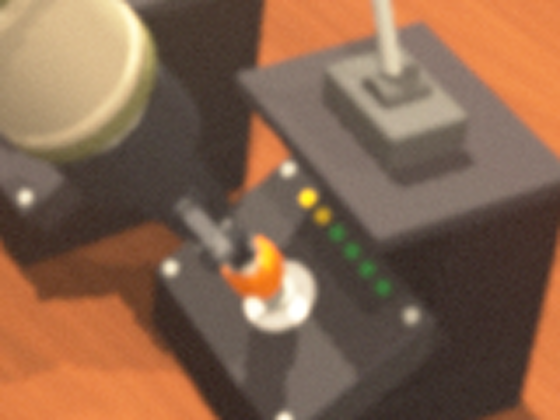

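View pics/top11.png

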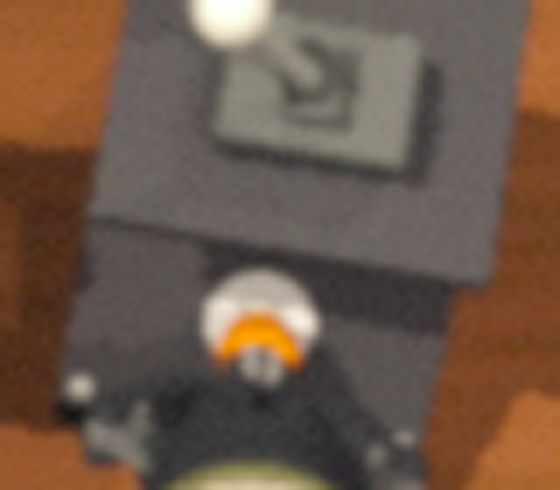

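Closed fingers sit centred over the knob face (top crop: tip at 262,365; knob centred at 260). Now creep in.

```bash
python3 -m inch '[[[0,0,0],[1,0,0],1],[[0,0,0],[2,0,0],1],[[0,0,0],[3,0,0],1],[[0,0,0],[4,0,0],1],[[0,0,0],[5,0,0],1],[[0,0,0],[6,0,0],1],[[0,0,0],[6,0,0],1]]'; python3 -c "
from h import *
st()"
```

```text
clock: 17.4
position: [0.5882, -0.1176, 0.1148]
ee_rot: [-0.59, 0.388, 0.271, 0.654]
ft_force: [-4.0, 0.4, 4.7]
grip_width: 0.0
t 17.4 world [ 0.5882 -0.1176  0.1148] box [-6.260e+01  1.000e-01  1.148e+02] n 14.0 t 0.3 y 0.1
F box [-3.97 -0.38  4.7 ] Fn 6.12 M [ 0.19  0.87 -0.02] grip 0.0 axes [[0.562, 0.001, -0.827], [-0.827, 0.003, -0.562], [0.002, 1.0, 0.003]]
q [-0.61  0.03  0.72  2.23  0.08  0.29  1.41]
```

```bash
python3 -m inch '[[[0,0,0],[1,0,0],1],[[0,0,0],[2,0,0],1],[[0,0,0],[3,0,0],1],[[0,0,0],[4,0,0],1],[[0,0,0],[5,0,0],1],[[0,0,0],[6,0,0],1],[[0,0,0],[6,0,0],1]]'; python3 -c "
from h import *
st()"
```

```text
clock: 18.27
position: [0.5916, -0.1183, 0.1097]
ee_rot: [-0.59, 0.388, 0.271, 0.654]
ft_force: [0.3, -1.0, -0.8]
grip_width: 0.004
t 18.27 world [ 0.5916 -0.1183  0.1097] box [-59.2   0.  109.7] n 7.9 t 0.3 y 0.0
F box [ 0.53 -0.94 -0.81] Fn -0.97 M [ 0.15  0.58 -0.01] grip 0.004 axes [[0.562, 0.001, -0.827], [-0.827, 0.003, -0.562], [0.002, 1.0, 0.002]]
q [-0.6   0.05  0.72  2.23  0.03  0.28  1.46]
```

```bash
python3 -m inch '[[[0,0,0],[1,0,0],1],[[0,0,0],[2,0,0],1],[[0,0,0],[3,0,0],1],[[0,0,0],[4,0,0],1],[[0,0,0],[4,0,0],1]]'; python3 -c "
from h import *
st()"
```

```text
clock: 18.9
position: [0.5938, -0.1187, 0.1063]
ee_rot: [-0.59, 0.388, 0.271, 0.654]
ft_force: [0.1, -1.2, -0.1]
grip_width: 0.001
t 18.9 world [ 0.5938 -0.1187  0.1063] box [-56.9  -0.  106.3] n 3.8 t 0.3 y -0.0
F box [ 0.32 -1.15 -0.09] Fn -0.25 M [ 0.08  0.57 -0.04] grip 0.001 axes [[0.562, 0.001, -0.827], [-0.827, 0.003, -0.562], [0.002, 1.0, 0.002]]
q [-0.59  0.07  0.71  2.22 -0.    0.27  1.49]
```

```bash
python3 -m inch '[[[0,0,0],[1,0,0],1],[[0,0,0],[2,0,0],1],[[0,0,0],[3,0,0],1],[[0,0,0],[3.5,0,0],1],[[0,0,0],[3.5,0,0],1]]'; python3 -c "
from h import *
st()"
```

```text
clock: 19.52
position: [0.5957, -0.1191, 0.1034]
ee_rot: [-0.59, 0.388, 0.271, 0.654]
ft_force: [0.2, -0.7, -0.2]
grip_width: 0.002
t 19.52 world [ 0.5957 -0.1191  0.1034] box [-55.   -0.  103.4] n 0.3 t 0.2 y -0.0
F box [ 0.35 -0.6  -0.23] Fn -0.39 M [0.07 0.6  0.01] grip 0.002 axes [[0.562, 0.001, -0.827], [-0.827, 0.003, -0.562], [0.002, 1.0, 0.002]]
q [-0.58  0.08  0.7   2.22 -0.03  0.26  1.51]
```

No contact force down to n≈0.3 mm, so the knob has snapped home. I'll back off and check.

```bash
python3 -m inch '[[[0,0,0],[-10,0,0],1],[[0,0,0],[-50,0,0],1],[[0,0,0],[-100,0,0],1],[[0,0,0],[-130,0,0],1],[[0,0,0],[-130,0,0],1],[[0,0,0],[-130,0,0],1],[[0,0,0],[-130,0,0],1]]'; python3 - <<'E'
from h import *
st()
for n in ('side','top'):
  c=camera(n); cv2.imwrite(f'pics/{n}12.png',c['pixels'][:,:,::-1])
  X,ok=cloud(c); T=RB.inv().apply(X.reshape(-1,3)-O).reshape(X.shape)*1000
  m=ok&(abs(T[...,0]-20)<25)&(T[...,2]>262)&(T[...,2]<305)&(abs(T[...,1])<60); print(n,m.sum(),T[m].mean(0))
  D=T-FACE
  m=ok&(abs(D@np.array([N[2],0,-N[0]]))<8)&(abs(D[...,1])<8)&(D@N>-8)&(D@N<40); print(n,m.sum(),np.median((D@N)[m]))
  for x0,x1 in((-.3,-.03),(-.0,.25)):
    roof=ok&(abs(X[...,2]-0.186)<.006)&(X[...,0]>.57)&(X[...,0]<.8)&(X[...,1]>x0)&(X[...,1]<x1)
    print(cv2.minAreaRect(X[roof][:,:2].astype(np.float32)*1000))
E
```

```text
clock: 20.4
position: [0.5237, -0.1059, 0.2095]
ee_rot: [-0.59, 0.389, 0.271, 0.653]
ft_force: [0.3, -0.4, -0.3]
grip_width: -0.004
t 20.4 world [ 0.5237 -0.1059  0.2095] box [-128.2   -0.4  209.5] n 129.2 t -1.1 y -0.4
F box [ 0.36 -0.32 -0.25] Fn -0.41 M [0.16 0.55 0.02] grip -0.004 axes [[0.56, -0.0, -0.828], [-0.828, 0.002, -0.56], [0.002, 1.0, 0.001]]
q [-0.64 -0.37  0.6   2.26  0.53  0.66  1.04]
side 177 [ 16.99861     32.37787256 281.174845  ]
side 55 0.6152004704631979
((676.0245971679688, -134.89797973632812), (154.28408813476562, 127.89836120605469), 79.16848754882812)
((664.7085571289062, 101.64144897460938), (155.57022094726562, 123.37727355957031), 83.29991149902344)
top 97 [ 18.33476792  37.19615191 285.96095296]
top 31 -0.16319313752907005
((676.4320068359375, -134.69204711914062), (148.90481567382812, 128.4051513671875), 79.17752075195312)
((662.5225830078125, 102.14929962158203), (151.86102294921875, 128.41741943359375), 83.17953491210938)
```

View pics/side12.png

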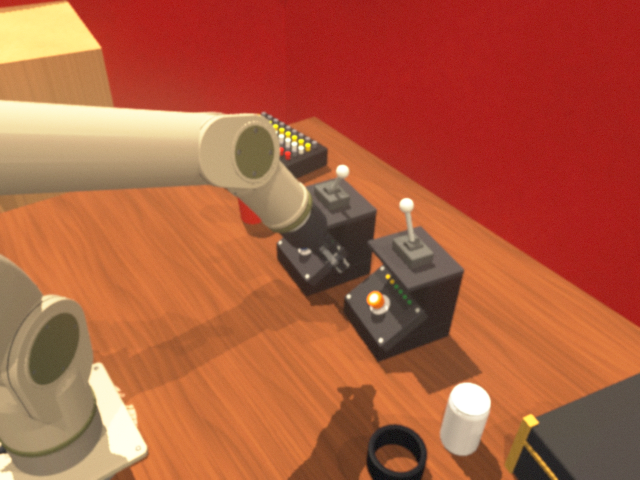

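View pics/top12.png

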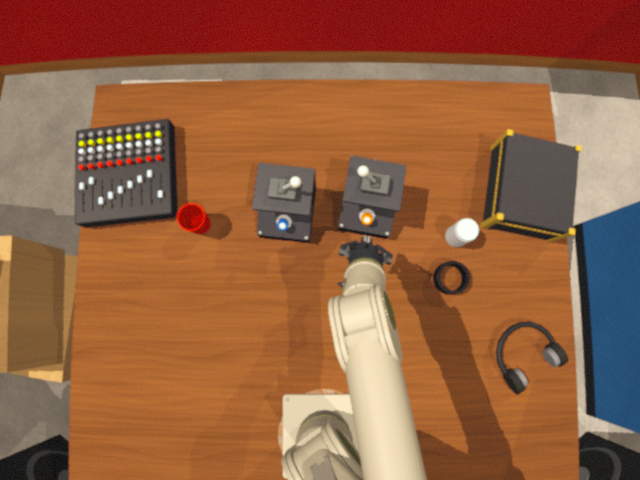

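Side and top views show the orange knob home at (375,300)/(367,218) and its lever leaning left at (407,205)/(363,171). The boxes, can, cup and tape are where they were, and the gripper is clear.

```bash
python3 -c "
from h import *
print(manip.hand_in())"
```

```text
the job is handed in; nothing more can be done
None
```

I did the changeover on the orange-knob box in the order you asked and handed it in after about 20 s of robot time; the hand-in gives no verdict.

1. **Knob out:** I gripped the orange knob square to the panel and pulled it about 14 mm. When I let go, it clicked out and stood by itself at about 15 mm in both cameras.
2. **Lever over:** I swept the lever from right to left until it met its stop, with about 8 N at the end. The ball's position in both views matches full throw, leaning 0.5 rad to the left.
3. **Knob home:** I pushed the knob back at about 8 mm/s, with the highest reading about 6 N. It snapped home by itself. Following it down to 0.3 mm above home showed no contact force.

**Last checks:**
- **Orange knob:** its face was within 0.6 mm of home in both views.
- **Orange box:** its roof was within about 1 mm and 0.3° of where it started.
- **Blue box:** the top view puts its roof within 0.3 mm of the start. The side view differed by about 2.6 mm, most likely because the arm hid part of the roof.
- **Bystanders:** the can and tape roll look unmoved in both pictures. The cup, and the blue box's knob and lever, look unmoved in the top view; the arm partly hid the cup and blue knob from the side.
- **Gripper:** it was touching nothing, about 130 mm off the knob.

**One mismatch:** my first knob position disagreed with the picture by about 1 mm sideways. I re-centred before gripping, and the side force while closing was about 4 N.

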